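# Kit four brass fittings into the torch caddy

## Task

Make up a torch kit in the black caddy: stand the brass torch body with the copper tube in the red insert, the brass hex union in the blue one, the brass nozzle in the yellow one and the two-armed brass tee in the green one, each upright on its insert's floor. Leave the look-alikes, the grey steel union and the one-armed brass elbow, standing where they are on the board.

Things in the scene. Friction and masses are not known exactly. Their poses are not given: they have to be found in the camera images.
- torch_body: brass torch body with thin copper tube, 0.2 kg, upright: round foot 36 mm across, 26 mm high; shoulder 24 mm across up to 38 mm; copper tube 10 mm across up to 110 mm. Origin: centre of its underside, z up along the tube. All six fittings stand on a grey board 6 mm thick, centres 80 mm or more apart; other bits lying among them are at most 10 mm high.
- brass_union: yellow brass hex union, 0.2 kg. Upright, 60 mm high: round foot 34 mm across up to 12 mm, hexagon 30 mm across flats from 12 to 50 mm (one pair of flats faces +y and -y of its frame), round end 25 mm across above. Origin: centre of its underside, z up along its axis.
- nozzle: round brass nozzle, 0.18 kg: upright, 66 mm high, 34 mm across up to 22 mm, tapering to a neck 24 mm across from 36 mm to the top. Origin: centre of its underside, z up along its axis.
- tee: brass tee with two arms, 0.2 kg, upright: round foot 34 mm across, 10 mm high; stem 24 mm across up to 62 mm; level crossbar 60 mm long, 22 mm across (25 mm collars at its ends), its centre line 51 mm up, along the x axis of its frame. Origin: centre of its underside, z up along the stem.
- steel_union: look-alike, to be left: silvery grey steel hex union, same shape as the brass one. Upright, 60 mm high: round foot 34 mm across up to 12 mm, hexagon 30 mm across flats from 12 to 50 mm (one pair of flats faces +y and -y of its frame), round end 25 mm across above. Origin: centre of its underside, z up along its axis.
- elbow: look-alike, to be left: brass elbow like the tee but with one arm only, reaching 30 mm from the stem's axis along +x of its frame, 51 mm up; foot 34 mm across, stem 24 mm across, 62 mm high. Origin: centre of its underside, z up along the stem.
- red_insert: red plastic open square box, 74 mm outside, 66 mm inside, walls 4 mm thick; inner floor 4 mm and rim 18 mm above the origin. Origin: centre of its underside; axes along its sides, z up. Fixed; the four inserts fill a 2 x 2 square (86 mm between centres) in the black caddy (182 mm square, rim 18 mm above the table); which colour sits where varies.
- blue_insert: blue plastic open square box, 74 mm outside, 66 mm inside, walls 4 mm thick; inner floor 4 mm and rim 18 mm above the origin. Origin: centre of its underside; axes along its sides, z up. Fixed; the four inserts fill a 2 x 2 square (86 mm between centres) in the black caddy (182 mm square, rim 18 mm above the table); which colour sits where varies.
- yellow_insert: yellow plastic open square box, 74 mm outside, 66 mm inside, walls 4 mm thick; inner floor 4 mm and rim 18 mm above the origin. Origin: centre of its underside; axes along its sides, z up. Fixed; the four inserts fill a 2 x 2 square (86 mm between centres) in the black caddy (182 mm square, rim 18 mm above the table); which colour sits where varies.
- green_insert: green plastic open square box, 74 mm outside, 66 mm inside, walls 4 mm thick; inner floor 4 mm and rim 18 mm above the origin. Origin: centre of its underside; axes along its sides, z up. Fixed; the four inserts fill a 2 x 2 square (86 mm between centres) in the black caddy (182 mm square, rim 18 mm above the table); which colour sits where varies.
Mind the look-alikes: they are no part of the job. What is shaped like the brass_union but pink or turquoise is not meant.

How it is judged (in metres and radians):
At the end, for the whole second after the job is handed in: Torch body in red, brass union in blue, nozzle in yellow, tee in green insert: each on the floor (0 to 9 mm above the insert's origin), within 24 mm of its centre in plan, upright to 0.12 rad, under 0.02 m/s. Steel union and elbow within 30 mm of their start, upright to 0.2 rad (horizontal distance between torch_body and red_insert below 0.024 m and z of torch_body in the frame of red_insert between 0 and 0.009 m and angle between each of torch_body, brass_union, nozzle, tee's own z axis and vertical below 0.12 rad and linear speed of each of torch_body, brass_union, nozzle, tee below 0.02 m/s and horizontal distance between brass_union and blue_insert below 0.024 m and z of brass_union in the frame of blue_insert between 0 and 0.009 m and horizontal distance between nozzle and yellow_insert below 0.024 m and z of nozzle in the frame of yellow_insert between 0 and 0.009 m and horizontal distance between tee and green_insert below 0.024 m and z of tee in the frame of green_insert between 0 and 0.009 m and distance of each of steel_union, elbow from where it was at the start of the episode below 0.03 m and angle between each of steel_union, elbow's own z axis and vertical below 0.2 rad); the robot touches nothing.
It fails at once if the steel union is moved from its place or knocked over (distance of steel_union from where it was at the start of the episode above 0.03 m or angle between steel_union's own z axis and vertical above 0.5 rad).
It fails at once if the elbow is moved from its place or knocked over (distance of elbow from where it was at the start of the episode above 0.03 m or angle between elbow's own z axis and vertical above 0.5 rad).
It also fails if it takes over 112 s, if anything falls off the work surface, if the arm or the gripper's body presses on something with over 40 N, if the wrist force passes 120 N, or if a joint passes its speed limit or range.

## Robot

A 6-joint arm with a two-finger parallel gripper is mounted at the origin on the work surface. World frame = base frame: x ahead of the robot, y to its left, z up, the work surface at z = 0. Lengths are in mm, angles in degrees, forces in N, time in s.
With the tool pointing down it reaches from about 350 to 850 mm from the base axis. Payload 8.1 kg.
Tool frame: the origin (TCP) lies between the finger pads; the fingertips stand 19 mm ahead of it and the grasp point (between the pads) is the TCP (nose_length is the distance from the TCP to the fingertips, in mm); y points along the fingers, x is the direction in which the jaws open and shut, and the axes are right-handed (so a half turn about y gives the same grasp; the last joint's range is limited). The gripper opens to 85 mm and grips with 20 to 120 N. Pads are 22 mm wide; open, the fingers measure 114 mm over their backs; the gripper's body (76 mm by 85 mm) begins 54 mm behind the grasp point. The pads swing forward as they close: fully open they stand 13 mm farther back than shut.
Start: joints at [60.653, 7.471, 85.268, -0, 87.261, -4.893], TCP at [248.356, 546.191, 250.292] pointing down, gripper open.
Joint ranges: [-169.43, 169.43], [-51.17, 129.36], [1.28, 143.12], [-76.62, 256.62], [0, 156.53], [-152.29, 152.29]. Speed limits (degrees/s): [136.94, 136.94, 159.86, 180, 180, 180].

## Interface

Orientations are given as [roll, pitch, yaw] about the fixed x, y, z axes, in that order (R = Rz(yaw) Ry(pitch) Rx(roll)).
In Python, from bench import sense, snapshot, camera_info, hand_in, nose_length gives the robot as it stands.
- The arm moves only by the tool arm_command, never from a script. Its argument "commands" is a list of rows, each a list of 3 entries, a list of its own where there are three numbers: the opening in per cent of the stroke, from 0 (shut) to 100 (fully open), then the shift along the world's x, y, z in units of 30 mm (1.0 is 30 mm), then the turn, a rotation vector about the world's x, y, z in degrees. A call has 1 to 5 rows; each row shifts and turns the pose as measured when the row begins; what a row does not reach is not made up. A row lasts 1/12 s, in which the tool goes at most 41.7 mm and 7.16 degrees, less where a joint would pass 70% of its speed; a pose out of reach is approached as far as the arm can. A call is refused whole if a number of a shift passes 1 or a number of a turn 7.16, either way. A call with a gripper value outside its range is refused whole. The fingers move at their own pace and stop on an object; "force" is the grip in N (left out, the last holds). Time passes only in rows, so rows that do not move let the fingers close. It gives the time, the measured TCP pose, the force and the opening at its end, in the units of the state.
- sense(): the state, without advancing time (a new reading comes with each control period).
- snapshot(name): name is "scene" or "side" or "wrist"; returns the picture (420x560x3 uint8, blue, green, red); there is no depth.
- camera_info(name): a dict with "fx", "fy", "cx", "cy" (pixels), "rvec" (rotation vector, rad) and "tvec" (3), from world to camera coordinates, as OpenCV has them; the wrist camera has in their place "hand_eye" (4x4, takes a point from camera to tool coordinates, whose origin is the TCP and whose axes are the tool frame's). Camera axes: x right, y down, z forward; pixel columns grow to the right and rows downward; lengths in mm; the calibration is good to about 2 mm. A picture is of the moment at which its call begins: read the wrist's pose just before it. camera_info takes no time and is no camera call.
- hand_in(): hands the job in, once; it reports no verdict.
The state is a dict: "time": time; "joint_pos": joint angles; "qd": joint speeds; "joint_efforts": joint torques, N m; "tool_pos": TCP position; "tcp_rot": TCP orientation; "ft_force": force on the tool from outside, world axes, zero at the start; "wrist_torque": the same for the moment, N m; "finger_gap": finger opening in mm.
Only numpy, scipy, OpenCV 4.12 (cv2) and the standard library are available. Lean on these libraries where they do the work, as an engineer would, in place of code of your own. Each camera call takes 0.05 s, during which the arm holds its last target. There are 200 camera calls.

## Working session

There is one attempt and no reset: what is moved stays moved. The work goes in short steps, Python scripts to look and compute and a tool call to move; the robot and the scene stay as the last step left them, time stands still between calls to the robot, and variables do not carry over. Pictures are saved under pics/ and viewed, about 12 in all and at most 16, crops included, and the job is handed in when it is done.

Besides the shell and the picture viewer there is one more tool, called as name(argument=value, ...), one argument or row to a line, values as JSON. arm_command: Moves the arm, as the interface text tells. Its arguments: {"type":"object","properties":{"commands":{"type":"array"},"force":{"type":"number"}},"required":["commands"]}

```bash
ls; mkdir -p pics; python3 - <<'E'
from bench import *
import cv2
s=sense();print(s)
for n in("scene","side"):
    cv2.imwrite(f"pics/{n}0.png",cv2.resize(snapshot(n),None,fx=1.42,fy=1.42,interpolation=cv2.INTER_CUBIC));print(camera_info(n))
print(camera_info("wrist"))
E
```

```text
pics
{'time': 0.0, 'joint_pos': array([ 6.06519916e+01,  7.51584077e+00,  8.53302207e+01,  1.00593804e-03,
        8.72615913e+01, -4.89327634e+00]), 'qd': array([ 0.07574515,  0.00576836,  0.02577685,  0.04688274,  0.03973663,
       -0.00591735]), 'joint_efforts': array([-1.16358565e-04, -5.69381297e+01, -5.00561714e+01, -2.61165369e-04,
        1.43911593e-02,  1.56897352e-05]), 'tool_pos': array([248.10412364, 545.72769833, 249.22774138]), 'tcp_rot': array([-89.98981617,   0.10717469,  65.54522846]), 'ft_force': array([ 0.26708399, -0.3812196 ,  0.76995998]), 'wrist_torque': array([-0.01461589,  0.03421313,  0.010128  ]), 'finger_gap': 85.30478764801967}
{'fx': 385.85298018658983, 'fy': 385.85298018658983, 'cx': 278.6862149181994, 'cy': 209.5786932827315, 'rvec': array([ 1.8466983 ,  1.45481739, -0.67201708]), 'tvec': array([-103.95061815, -269.28314569, 1256.260269  ])}
{'fx': 540.54486093576, 'fy': 540.54486093576, 'cx': 277.02439645512163, 'cy': 209.90721066508559, 'rvec': array([ 2.42424186, -0.46389704,  0.13909305]), 'tvec': array([-445.28314262,  149.05613303, 1147.47942089])}
{'fx': 367.7305544238824, 'fy': 367.7305544238824, 'cx': 277.8405185150419, 'cy': 208.6202597385864, 'hand_eye': array([[ 9.99999345e-01, -1.09246793e-03,  3.40459626e-04,
        -6.97402500e-01],
       [-6.32394063e-04, -2.79659153e-01,  9.60099140e-01,
        -1.22680497e+02],
       [-9.53664867e-04, -9.60098726e-01, -2.79659661e-01,
         7.17684511e+01],
       [ 0.00000000e+00,  0.00000000e+00,  0.00000000e+00,
         1.00000000e+00]])}
```

View pics/scene0.png

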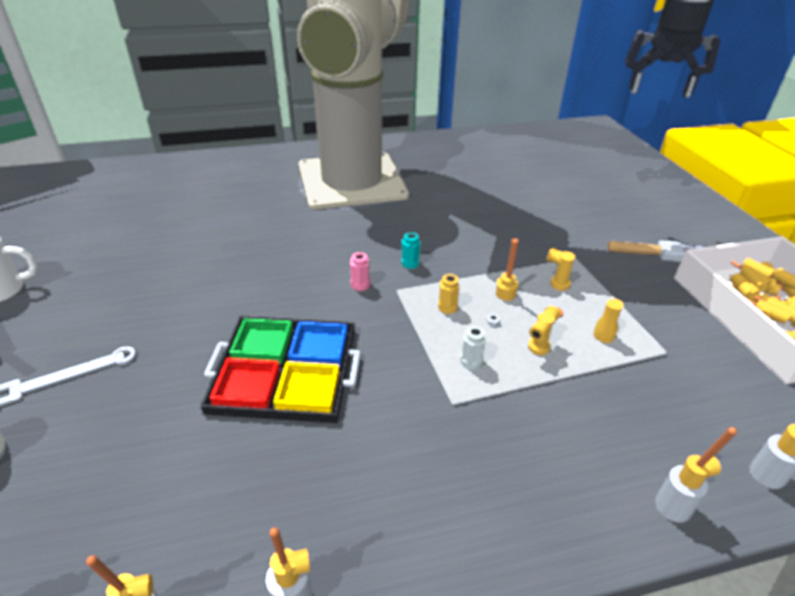

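View pics/side0.png

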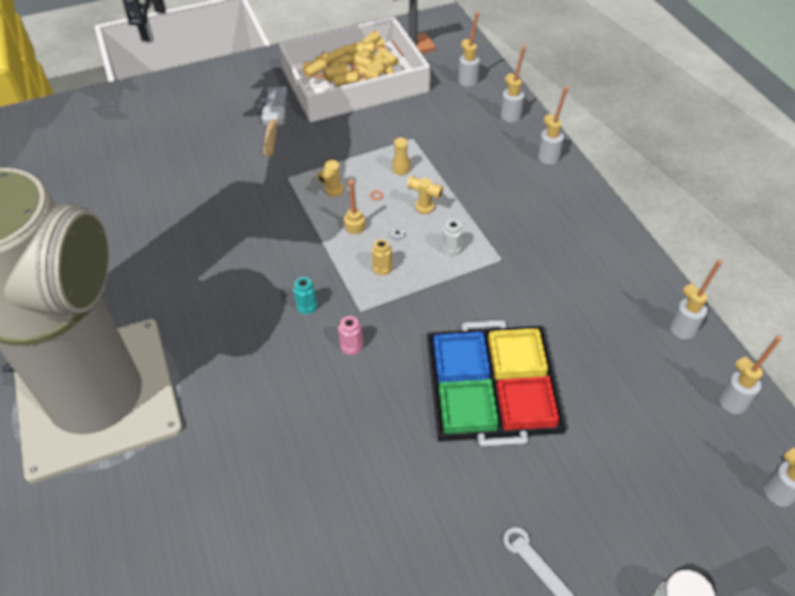

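The scene view shows, on the board: brass union (448,293), torch (508,280), elbow (562,270), steel union (474,348), tee (543,330) and nozzle (608,320). The caddy has green and blue at the back, red and yellow at the front. The side view agrees. Next I'll crop in closer.

```bash
python3 - <<'E'
import cv2,numpy as np
from bench import *
a=snapshot("side"); cv2.imwrite("pics/raw_side.png",a)
cv2.imwrite("pics/c1.png",cv2.resize(a[90:220,200:360],None,fx=4.5,fy=4.5,interpolation=cv2.INTER_CUBIC))
b=snapshot("scene"); cv2.imwrite("pics/raw_scene.png",b)
cv2.imwrite("pics/c2.png",cv2.resize(b[165:285,275:475],None,fx=4,fy=4,interpolation=cv2.INTER_CUBIC))
E
```

```text
(no output)
```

View pics/c1.png

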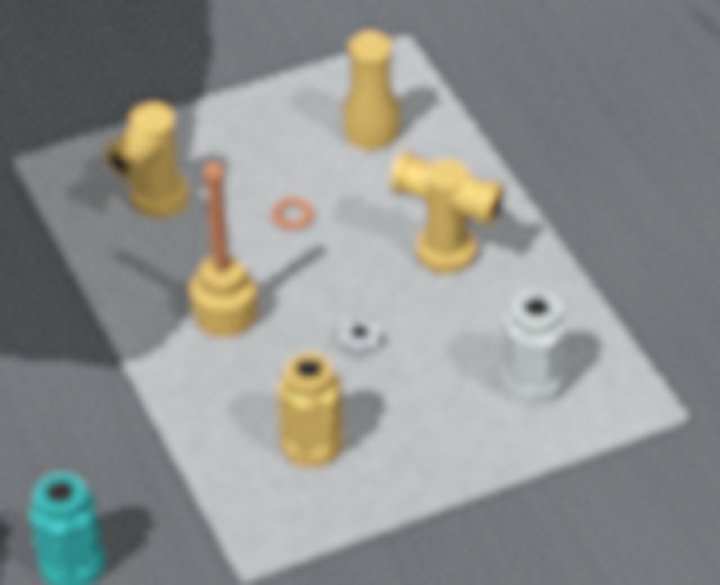

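View pics/c2.png

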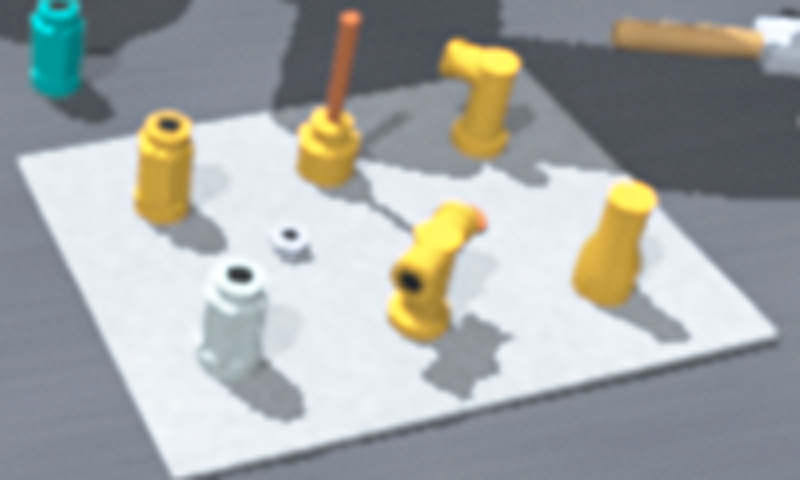

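```bash
cat > h.py <<'E'
import numpy as np,cv2
from bench import *
def ray(n,uv):
    c=camera_info(n)
    if n=="wrist":
        s=sense();from scipy.spatial.transform import Rotation as Ro
        R=Ro.from_euler('xyz',s['tcp_rot'],degrees=True).as_matrix();H=c['hand_eye']
        A=R@H[:3,:3];o=R@H[:3,3]+s['tool_pos']
    else:
        A=cv2.Rodrigues(c['rvec'])[0].T;o=-A@c['tvec']
    d=A@np.array([(uv[0]-c['cx'])/c['fx'],(uv[1]-c['cy'])/c['fy'],1])
    return o,d
def at(n,uv,z):
    o,d=ray(n,uv);return (o+d*(z-o[2])/d[2])[:2]
E
python3 - <<'E'
from h import *
S=lambda p:(p[0]/4.5+200,p[1]/4.5+90)
C=lambda p:(p[0]/4+275,p[1]/4+165)
D=dict(nozzle=(72,(370,45),(632,195)),elbow=(68,(152,113),(500,58)),torch=(116,(213,170),(349,17)),tee=(68,(447,172),(447,232)),steel=(66,(536,305),(239,273)),union=(66,(308,367),(168,125)),
 teeA=(57,(403,172),(475,217)),teeB=(57,(487,200),(407,280)),elbA=(57,(120,157),(455,55)))
for k,(z,a,b) in D.items():
    a=at("side",S(a),z);b=at("scene",C(b),z);print(k,a.round(),b.round(),((a+b)/2).round())
Q=[(428,331),(545,326),(565,430),(438,438)];P=[(355,322),(340,418),(205,412),(240,318)]
for a,b in zip(Q,P):print(at("side",np.array(a)/1.42,18).round(),at("scene",np.array(b)/1.42,18).round())
for n,a in dict(blue=(461,356),yellow=(518,353),green=(468,406),red=(528,403)).items():print(n,at("side",np.array(a)/1.42,12).round())
for n,a in dict(pink=(349,322),turq=(304,282)).items():print(n,at("side",np.array(a)/1.42,60).round())
E
```

```text
nozzle [607. 290.] [607. 291.] [607. 290.]
elbow [474. 287.] [471. 286.] [472. 286.]
torch [475. 179.] [476. 179.] [476. 179.]
tee [608. 179.] [608. 184.] [608. 182.]
steel [613.  70.] [611.  70.] [612.  70.]
union [487.  74.] [487.  74.] [487.  74.]
teeA [590. 199.] [589. 212.] [590. 206.]
teeB [624. 161.] [626. 156.] [625. 158.]
elbA [449. 271.] [448. 271.] [448. 271.]
[503. -85.] [501. -83.]
[ 675. -144.] [ 680. -136.]
[ 614. -316.] [ 630. -306.]
[ 444. -261.] [ 451. -256.]
blue [ 533. -143.]
yellow [ 616. -170.]
green [ 506. -227.]
red [ 589. -255.]
pink [387. -53.]
turq [347.  48.]
```

arm_command(
  commands=[
    [65,[1,-0.7,-0.1],[0,0,-7.1]],
    [65,[1,-0.7,-0.1],[0,0,-7.1]],
    [65,[1,-0.7,-0.1],[0,0,-7.1]],
    [65,[1,-0.7,-0.1],[0,0,-7.1]],
    [65,[1,-0.7,-0.1],[0,0,0]],
  ],
  force=50,
)

```text
time: 0.62
tool_pos: [395.6, 441.6, 233.8]
tcp_rot: [-89.8, 0.0, 36.7]
ft_force: [0.9, -0.0, -0.0]
finger_gap: 55.6
```

arm_command(
  commands=[
    [65,[1,-0.7,-0.1],[0,0,0]],
    [65,[1,-0.7,-0.1],[0,0,0]],
    [65,[1,-0.7,-0.1],[0,0,0]],
    [65,[1,-0.7,-0.1],[0,0,0]],
    [65,[1,-0.7,-0.1],[0,0,0]],
  ],
)

```text
time: 1.03
tool_pos: [551.3, 329.9, 217.2]
tcp_rot: [-89.8, 0.1, 36.7]
ft_force: [0.6, 0.1, 0.2]
finger_gap: 55.6
```

arm_command(
  commands=[
    [65,[0.95,-0.65,-0.3],[0,0,0]],
    [65,[0.9,-0.68,-0.3],[0,0,0]],
    [65,[0,0,0],[0,0,0]],
  ],
)

```text
time: 1.28
tool_pos: [613.8, 281.9, 197.0]
tcp_rot: [-89.9, 0.1, 36.3]
ft_force: [0.2, -0.2, -1.0]
finger_gap: 55.6
```

```bash
python3 - <<'E'
from h import *
s=sense();print(s['tool_pos'],s['tcp_rot'])
a=snapshot("wrist")
c=camera_info("wrist")
from scipy.spatial.transform import Rotation as Ro
cv2.imwrite("pics/w1.png",cv2.resize(a,None,fx=1.42,fy=1.42,interpolation=cv2.INTER_CUBIC))
E
```

```text
[613.78560107 281.85368343 196.9895465 ] [-89.92418018   0.13659346  36.34613588]
```

View pics/w1.png

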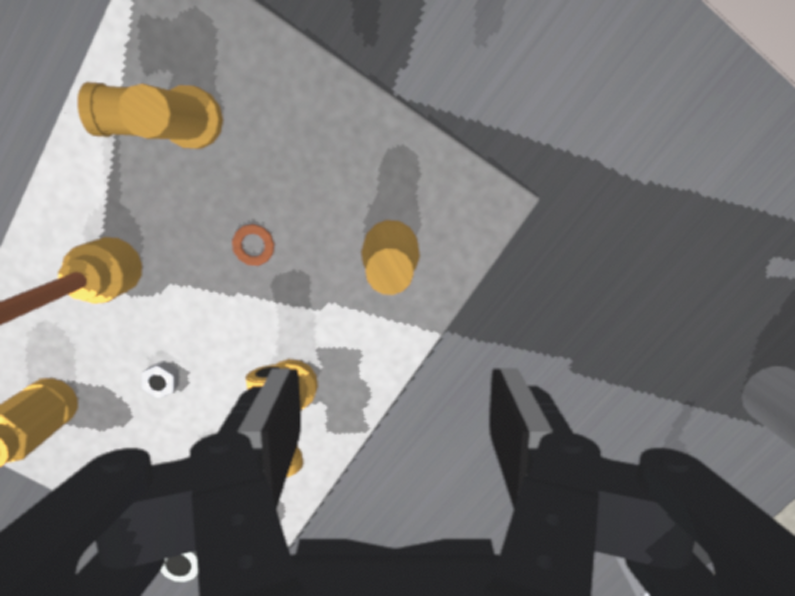

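The nozzle's top shows at (389,271), the elbow at (145,110), the torch foot at (103,270), and the union at the lower left.

```bash
python3 - <<'E'
from h import *
for n,p,z in (("noz",(389,271),72),("noztop?",(389,271),60),("elb",(145,110),68),("torchfoot",(100,272),32),("tcp",(395,395),150)):print(n,at("wrist",np.array(p)/1.42,z).round(1))
E
```

```text
noz [601.7 291.3]
noztop? [603.2 289. ]
elb [467.9 285.4]
torchfoot [475.  185.7]
tcp [620.3 271.1]
```

arm_command(
  commands=[
    [65,[-0.3,0.3,-0.5],[0,0,0]],
    [65,[0,0,-1],[0,0,0]],
    [65,[0,0,-1],[0,0,0]],
    [65,[0,0,-1],[0,0,0]],
    [65,[0,0,0],[0,0,0]],
  ],
)

```text
time: 1.75
tool_pos: [602.5, 295.4, 92.9]
tcp_rot: [-89.8, -0.2, 36.3]
ft_force: [-0.7, -0.5, -1.4]
finger_gap: 55.6
```

arm_command(
  commands=[
    [65,[0.08,-0.13,-0.6],[0,0,0]],
    [65,[0,0,-0.45],[0,0,0]],
    [65,[0,0,0],[0,0,0]],
    [0,[0,0,0],[0,0,0]],
    [0,[0,0,0],[0,0,0]],
  ],
)

```text
time: 2.17
tool_pos: [603.3, 295.4, 64.9]
tcp_rot: [-89.7, -0.3, 36.5]
ft_force: [0.6, 0.4, -0.1]
finger_gap: 32.3
```

arm_command(
  commands=[
    [0,[0,0,0],[0,0,0]],
    [0,[0,0,0],[0,0,0]],
    [0,[0,0,0],[0,0,0]],
    [0,[0,0,0],[0,0,0]],
  ],
)

```text
time: 2.5
tool_pos: [605.4, 296.9, 70.0]
tcp_rot: [-89.8, -0.6, 36.5]
ft_force: [-0.2, -0.4, -2.2]
finger_gap: 21.9
```

arm_command(
  commands=[
    [0,[0,0,0.5],[0,0,0]],
    [0,[0,0,1],[0,0,0]],
    [0,[0,0,1],[0,0,0]],
    [0,[0,0,0.5],[0,0,0]],
    [0,[0,0,0],[0,0,0]],
  ],
)

```text
time: 2.92
tool_pos: [603.3, 295.9, 165.5]
tcp_rot: [-89.8, -0.4, 36.5]
ft_force: [0.4, 0.1, -0.4]
finger_gap: 21.8
```

```bash
python3 - <<'E'
from h import *
s=sense();print(s)
a=snapshot("wrist");b=snapshot("side")
i=np.hstack([cv2.resize(a,(400,300)),cv2.resize(b[40:190,180:380],(400,300),interpolation=cv2.INTER_CUBIC)])
cv2.imwrite("pics/w2.png",i)
E
```

```text
{'time': 2.9167, 'joint_pos': array([ 21.5827574 ,  20.95703543,  78.47529266,   0.33418736,
        80.23847794, -14.98460485]), 'qd': array([-0.05185895, -1.04555169, -0.59380568, -0.00536819, -0.32788534,
        0.17531015]), 'joint_efforts': array([ 4.44364152e-02, -6.52469015e+01, -4.65077412e+01,  2.47340760e-02,
        8.39944817e-01,  3.98288088e-03]), 'tool_pos': array([603.29753838, 295.85043874, 165.53526814]), 'tcp_rot': array([-89.76661019,  -0.40308254,  36.51082657]), 'ft_force': array([ 0.39214407,  0.10425854, -0.43716434]), 'wrist_torque': array([-0.01214947, -0.03384593, -0.00962463]), 'finger_gap': 21.788327439384332}
```

View pics/w2.png

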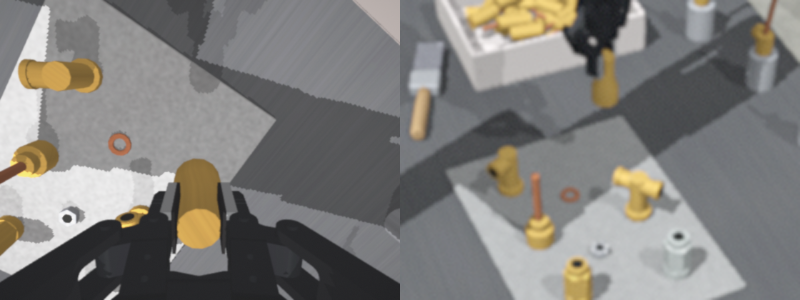

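The nozzle is held upright at (197,230) in the left half, and nothing else has moved. Carrying it to yellow.

arm_command(
  commands=[
    [0,[0,-0.7,0.3],[0,0,0]],
    [0,[0,-1,0.2],[0,0,0]],
    [0,[0,-1,0.2],[0,0,0]],
    [0,[0,-1,0],[0,0,0]],
    [0,[0.1,-1,0],[0,0,0]],
  ],
)

```text
time: 3.43
tool_pos: [599.0, 155.6, 174.5]
tcp_rot: [-89.3, 0.4, 37.0]
ft_force: [-0.0, -0.1, -1.9]
finger_gap: 21.8
```

arm_command(
  commands=[
    [0,[0,-1,0],[0,0,0]],
    [0,[0,-1,0],[0,0,0]],
    [0,[0,-1,0],[0,0,0]],
    [0,[0,-1,0],[0,0,0]],
    [0,[0.1,-1,0],[0,0,0]],
  ],
)

```text
time: 3.85
tool_pos: [595.5, -1.5, 164.2]
tcp_rot: [-88.8, 1.0, 37.1]
ft_force: [0.1, -0.5, -2.9]
finger_gap: 21.7
```

arm_command(
  commands=[
    [0,[0,-1,0],[0,0,0]],
    [0,[0,-1,0],[0,0,0]],
    [0,[0,-1,0],[0,0,0]],
    [0,[0,-0.8,0],[0,0,0]],
    [0,[0,0,0],[0,0,0]],
  ],
)

```text
time: 4.27
tool_pos: [588.7, -125.9, 153.5]
tcp_rot: [-88.3, 1.7, 36.9]
ft_force: [0.4, -0.9, -1.8]
finger_gap: 21.5
```

```bash
cat > go.py <<'E'
import sys
from h import *
from scipy.spatial.transform import Rotation as Ro
x,y,z,yaw=map(float,sys.argv[1:5]);s=sense()
R=Ro.from_euler('xyz',s['tcp_rot'],degrees=True);T=Ro.from_euler('xyz',[-90,0,yaw],degrees=True)
print("shift/30",((np.array([x,y,z])-s['tool_pos'])/30).round(2),"turn",(T*R.inv()).as_rotvec(degrees=True).round(1),"rot",s['tcp_rot'].round(1),"pos",s['tool_pos'].round(1),'F',s['ft_force'].round(1),'gap',s['finger_gap'].round(1),'t',s['time'])
E
python3 go.py 615 -171 70 37
```

```text
Traceback (most recent call last):
  File "go.py", line 6, in <module>
    print("shift/30",((np.array([x,y,z])-s['tool_pos'])/30).round(2),"turn",(T*R.inv()).as_rotvec(degrees=True).round(1),"rot",s['tcp_rot'].round(1),"pos",s['tool_pos'].round(1),'F',s['ft_force'].round(1),'gap',s['finger_gap'].round(1),'t',s['time'])
                                                                                                                                                                                                                   ^^^^^^^^^^^^^^^^^^^^^
AttributeError: 'float' object has no attribute 'round'
```

```bash
sed -i "s/s\['finger_gap'\].round(1)/round(s['finger_gap'],1)/" go.py; python3 go.py 615 -171 70 37
```

```text
shift/30 [ 0.88 -1.5  -2.78] turn [-0.4 -2.4  0.2] rot [-88.3   1.7  36.9] pos [ 588.7 -125.9  153.5] F [ 0.4 -0.9 -1.8] gap 21.5 t 4.2667
```

arm_command(
  commands=[
    [0,[0.42,-0.65,-0.4],[-0.4,-2.4,0]],
    [0,[0.42,-0.65,-0.5],[0,0,0]],
    [0,[0,0,-0.4],[0,0,0]],
    [0,[0,0,0],[0,0,0]],
  ],
)

```text
time: 4.6
tool_pos: [610.5, -166.4, 106.3]
tcp_rot: [-89.6, 0.2, 36.6]
ft_force: [-0.8, 0.9, -2.1]
finger_gap: 21.7
```

```bash
python3 go.py 614 -166 70 37
```

```text
shift/30 [ 0.12  0.01 -1.21] turn [-0.2 -0.4  0.4] rot [-89.6   0.2  36.6] pos [ 610.5 -166.4  106.3] F [-0.8  0.9 -2.1] gap 21.7 t 4.6
```

arm_command(
  commands=[
    [0,[0.12,0,-0.6],[-0.2,-0.4,0]],
    [0,[0,0,-0.4],[0,0,0]],
    [0,[0,0,-0.15],[0,0,0]],
    [0,[0,0,-0.1],[0,0,0]],
    [0,[0,0,0],[0,0,0]],
  ],
)

```text
time: 5.02
tool_pos: [612.4, -164.8, 69.6]
tcp_rot: [-89.9, 0.2, 36.7]
ft_force: [1.0, 0.5, -2.4]
finger_gap: 21.5
```

```bash
python3 go.py 614 -166 68 37;python3 - <<'E'
from h import *
a=snapshot("wrist");b=snapshot("side")
i=np.hstack([cv2.resize(a,(400,300)),cv2.resize(b[200:320,270:430],(400,300),interpolation=cv2.INTER_CUBIC)])
cv2.imwrite("pics/w3.png",i)
E
```

```text
shift/30 [ 0.05 -0.04 -0.05] turn [ 0.1 -0.3  0.3] rot [-89.9   0.2  36.7] pos [ 612.4 -164.8   69.6] F [ 1.   0.5 -2.4] gap 21.5 t 5.0167
```

View pics/w3.png

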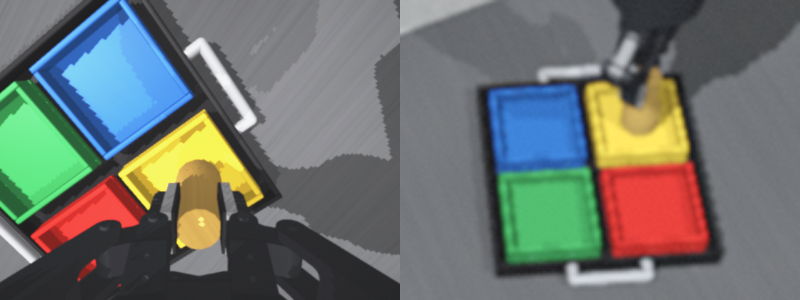

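The nozzle hangs centred over yellow, at about (640,110) in the right half. Lowering to contact.

arm_command(
  commands=[
    [0,[0,0,-0.15],[0,0,0]],
    [0,[0,0,-0.1],[0,0,0]],
  ],
)

```text
time: 5.28
tool_pos: [614.3, -165.5, 68.3]
tcp_rot: [-90.2, 0.2, 36.8]
ft_force: [-15.6, 1.3, 22.0]
finger_gap: 22.0
```

arm_command(
  commands=[
    [0,[0,0,-0.1],[0,0,0]],
    [0,[0,0,0],[0,0,0]],
  ],
)

```text
time: 5.45
tool_pos: [614.3, -165.2, 69.3]
tcp_rot: [-90.2, 0.2, 36.8]
ft_force: [-0.2, 0.0, -2.3]
finger_gap: 21.6
```

arm_command(
  commands=[
    [0,[0,0,-0.06],[0,0,0]],
    [30,[0,0,0],[0,0,0]],
    [65,[0,0,0],[0,0,0]],
    [65,[0,0,0],[0,0,0]],
    [65,[0,0,0.1],[0,0,0]],
  ],
)

```text
time: 5.87
tool_pos: [614.3, -163.7, 69.6]
tcp_rot: [-90.1, 0.2, 36.9]
ft_force: [-0.0, 0.1, 0.1]
finger_gap: 55.5
```

arm_command(
  commands=[
    [65,[0,0,0.7],[0,0,0]],
    [65,[0,0,1],[0,0,0]],
    [65,[0,0.5,1],[0,0,0]],
    [65,[0,1,0.5],[0,0,0]],
    [65,[0,1,0],[0,0,0]],
  ],
)

```text
time: 6.28
tool_pos: [611.0, -91.2, 166.3]
tcp_rot: [-89.9, 0.4, 36.5]
ft_force: [0.9, 0.6, -0.0]
finger_gap: 55.2
```

arm_command(
  commands=[
    [65,[0,1,0],[0,0,0]],
    [65,[0,1,0],[0,0,0]],
    [65,[0,1,0],[0,0,0]],
    [65,[0,1,0],[0,0,0]],
    [65,[0,1,0],[0,0,0]],
  ],
)

```text
time: 6.7
tool_pos: [612.3, 64.2, 171.0]
tcp_rot: [-90.1, 0.1, 36.3]
ft_force: [-0.3, -0.4, 0.0]
finger_gap: 55.5
```

```bash
python3 go.py 608 182 200 37
```

```text
shift/30 [-0.14  3.93  0.97] turn [0.2 0.  0.7] rot [-90.1   0.1  36.3] pos [612.3  64.2 171. ] F [-0.3 -0.4  0. ] gap 55.5 t 6.7
```

arm_command(
  commands=[
    [65,[0,1,0.4],[0,0,0]],
    [65,[0,1,0.4],[0,0,0.7]],
    [65,[-0.1,1,0.2],[0,0,0]],
    [65,[0,0.8,0],[0,0,0]],
    [65,[0,0,0],[0,0,0]],
  ],
)

```text
time: 7.12
tool_pos: [606.8, 190.1, 202.1]
tcp_rot: [-90.0, 0.1, 37.3]
ft_force: [0.8, 0.1, -0.4]
finger_gap: 55.5
```

```bash
python3 go.py 608 182 60 37;python3 - <<'E'
from h import *
a=snapshot("wrist");b=snapshot("side")
i=np.hstack([cv2.resize(a,(600,450)),cv2.resize(b[200:320,270:430],(200,150),interpolation=cv2.INTER_CUBIC).repeat(1,0) if 0 else np.vstack([cv2.resize(b[200:320,270:430],(200,150)),cv2.resize(b[90:220,200:360],(200,300))])])
cv2.imwrite("pics/w4.png",i)
E
```

```text
shift/30 [ 0.04 -0.27 -4.74] turn [ 0.  -0.1 -0.3] rot [-90.    0.1  37.3] pos [606.8 190.1 202.1] F [ 0.8  0.1 -0.4] gap 55.5 t 7.1167
```

View pics/w4.png

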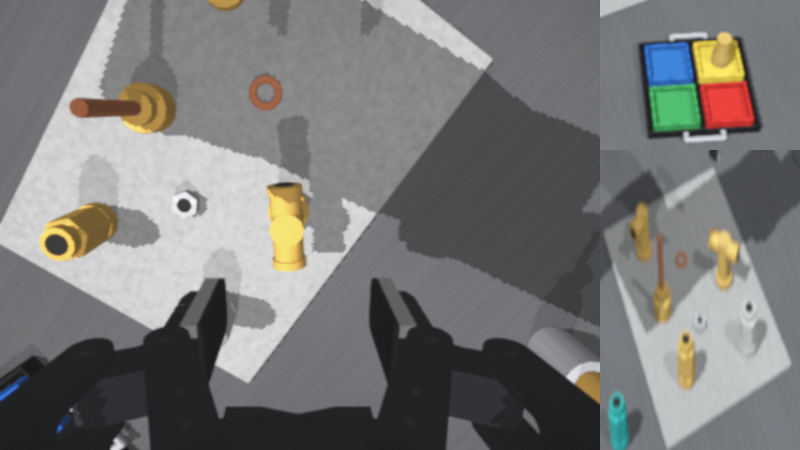

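The nozzle stands in yellow. The tee's top is at (287,230), with its arms running from (285,188) to (290,268), so they lie square to the jaws.

```bash
python3 - <<'E'
from h import *
k=560/600
t=at("wrist",np.array((287,230))*k,68);a=at("wrist",np.array((285,192))*k,60);b=at("wrist",np.array((289.5,266))*k,60)
print(t,a,b,np.degrees(np.arctan2(*(a-b)[::-1])), 'union',at("wrist",np.array((56,244))*k,66),'torch',at("wrist",np.array((151,107))*k,44))
E
python3 go.py 606 182 60 37
```

```text
[605.2021514  175.13061954] [589.17522133 193.9701285 ] [624.19738524 152.29187224] 130.04027531192722 union [483.74767256  69.48518299] torch [482.53992766 183.14179663]
shift/30 [-0.04 -0.15 -4.73] turn [ 0.1 -0.1 -0.2] rot [-90.    0.1  37.2] pos [607.2 186.6 201.8] F [-0.1  0.5  0.2] gap 55.8 t 7.2167
```

arm_command(
  commands=[
    [65,[0,-0.28,-0.5],[0,0,2.7]],
    [65,[0,0,-1],[0,0,0]],
    [65,[0,0,-1],[0,0,0]],
    [65,[0,0,-0.7],[0,0,0]],
    [65,[0,0,0],[0,0,0]],
  ],
)

```text
time: 7.63
tool_pos: [609.0, 172.1, 104.9]
tcp_rot: [-90.3, -0.0, 39.8]
ft_force: [-0.7, -0.9, -0.6]
finger_gap: 55.6
```

```bash
python3 go.py 606 178 55 40
```

```text
shift/30 [-0.1   0.2  -1.66] turn [0.2 0.2 0.2] rot [-90.3  -0.   39.8] pos [609.  172.1 104.9] F [-0.7 -0.9 -0.6] gap 55.6 t 7.6333
```

arm_command(
  commands=[
    [65,[-0.1,0.2,-0.6],[0.2,0.2,0]],
    [65,[0,0,-0.6],[0,0,0]],
    [65,[0,0,-0.3],[0,0,0]],
    [65,[0,0,0],[0,0,0]],
  ],
)

```text
time: 7.97
tool_pos: [606.7, 173.0, 60.2]
tcp_rot: [-90.0, 0.1, 39.5]
ft_force: [-0.2, 0.2, -0.1]
finger_gap: 55.5
```

```bash
python3 go.py 606 178 55 40
```

```text
shift/30 [-0.02  0.17 -0.17] turn [ 0.1 -0.   0.5] rot [-90.    0.1  39.5] pos [606.7 173.   60.2] F [-0.2  0.2 -0.1] gap 55.5 t 7.9667
```

arm_command(
  commands=[
    [65,[0,0.17,-0.15],[0,0,0]],
    [0,[0,0,-0.05],[0,0,0]],
    [0,[0,0,0],[0,0,0]],
    [0,[0,0,0],[0,0,0]],
    [0,[0,0,0],[0,0,0]],
  ],
)

```text
time: 8.38
tool_pos: [609.6, 177.6, 58.7]
tcp_rot: [-90.2, -0.2, 39.4]
ft_force: [-0.4, -0.0, -2.1]
finger_gap: 22.5
```

arm_command(
  commands=[
    [0,[0,0,0],[0,0,0]],
    [0,[0,0,0],[0,0,0]],
  ],
)

```text
time: 8.55
tool_pos: [610.0, 177.8, 59.6]
tcp_rot: [-90.2, -0.2, 39.4]
ft_force: [-0.5, 0.6, -2.8]
finger_gap: 22.4
```

arm_command(
  commands=[
    [0,[0,0,0.5],[0,0,0]],
    [0,[0,0,1],[0,0,0]],
    [0,[0,0,1],[0,0,0]],
    [0,[0,0,1],[0,0,0]],
    [0,[0,0,0],[0,0,0]],
  ],
)

```text
time: 8.97
tool_pos: [605.8, 177.2, 164.6]
tcp_rot: [-90.0, 0.2, 39.5]
ft_force: [1.1, 0.2, -0.9]
finger_gap: 22.4
```

```bash
python3 go.py 507 -227 170 40;python3 - <<'E'
from h import *
a=snapshot("wrist");b=snapshot("side")
i=np.hstack([cv2.resize(a,(400,300)),cv2.resize(b[40:190,180:380],(400,300),interpolation=cv2.INTER_CUBIC)])
cv2.imwrite("pics/w5.png",i)
E
```

```text
shift/30 [ -3.29 -13.47   0.18] turn [ 0.1 -0.2  0.5] rot [-90.    0.2  39.5] pos [605.8 177.2 164.6] F [ 1.1  0.2 -0.9] gap 22.4 t 8.9667
```

View pics/w5.png

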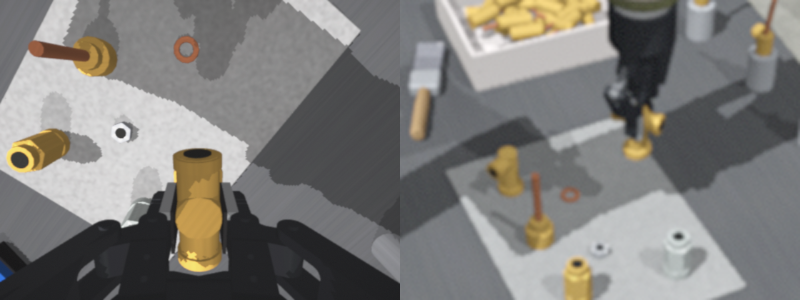

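The tee is held upright and square. Carrying it to green.

arm_command(
  commands=[
    [0,[-0.15,-0.7,0.3],[0,0,0]],
    [0,[-0.22,-1,0.3],[0,0,0]],
    [0,[-0.2,-1,0.2],[0,0,0]],
    [0,[-0.2,-1,0.1],[0,0,0]],
    [0,[-0.2,-1,0.1],[0,0,0]],
  ],
)

```text
time: 9.48
tool_pos: [568.0, 37.5, 179.5]
tcp_rot: [-89.3, 1.1, 40.0]
ft_force: [1.4, -0.5, -1.6]
finger_gap: 22.4
```

arm_command(
  commands=[
    [0,[-0.2,-1,0.1],[0,0,0]],
    [0,[-0.2,-1,0.1],[0,0,0]],
    [0,[-0.2,-1,0.1],[0,0,0]],
    [0,[-0.2,-1,0.1],[0,0,0]],
    [0,[-0.2,-1,0],[0,0,0]],
  ],
)

```text
time: 9.9
tool_pos: [530.3, -118.1, 182.2]
tcp_rot: [-88.6, 1.6, 40.1]
ft_force: [1.0, 0.3, -2.0]
finger_gap: 22.1
```

```bash
python3 go.py 507 -227 110 40
```

```text
shift/30 [-0.78 -3.63 -2.41] turn [-0.  -2.1 -0.1] rot [-88.6   1.6  40.1] pos [ 530.3 -118.1  182.2] F [ 1.   0.3 -2. ] gap 22.1 t 9.9
```

arm_command(
  commands=[
    [0,[-0.2,-1,0],[0,-1.5,0]],
    [0,[-0.2,-1,-0.3],[0,-0.6,0]],
    [0,[-0.2,-0.9,-0.7],[0,0,0]],
    [0,[-0.1,-0.3,-0.7],[0,0,0]],
    [0,[0,0,0],[0,0,0]],
  ],
)

```text
time: 10.32
tool_pos: [502.1, -222.8, 121.9]
tcp_rot: [-89.7, 0.2, 39.8]
ft_force: [-0.7, 0.1, -2.9]
finger_gap: 22.7
```

```bash
python3 go.py 507 -227 60 40
```

```text
shift/30 [ 0.16 -0.14 -2.06] turn [-0.1 -0.4  0.2] rot [-89.7   0.2  39.8] pos [ 502.1 -222.8  121.9] F [-0.7  0.1 -2.9] gap 22.7 t 10.3167
```

Floor contact is expected at a TCP z of about 57.

arm_command(
  commands=[
    [0,[0.16,-0.14,-0.6],[-0.1,-0.4,0]],
    [0,[0,0,-0.7],[0,0,0]],
    [0,[0,0,-0.3],[0,0,0]],
    [0,[0,0,-0.2],[0,0,0]],
    [0,[0,0,0],[0,0,0]],
  ],
)

```text
time: 10.73
tool_pos: [503.5, -224.1, 61.8]
tcp_rot: [-89.4, 0.1, 39.7]
ft_force: [-0.6, 0.5, -2.8]
finger_gap: 22.5
```

```bash
python3 go.py 507 -227 57 40
```

```text
shift/30 [ 0.12 -0.1  -0.16] turn [-0.3 -0.5  0.3] rot [-89.4   0.1  39.7] pos [ 503.5 -224.1   61.8] F [-0.6  0.5 -2.8] gap 22.5 t 10.7333
```

arm_command(
  commands=[
    [0,[0.12,-0.1,0],[-0.3,-0.5,0]],
    [0,[0,0,-0.1],[0,0,0]],
    [0,[0,0,-0.05],[0,0,0]],
  ],
)

```text
time: 10.98
tool_pos: [509.8, -227.3, 60.8]
tcp_rot: [-90.3, -0.1, 39.8]
ft_force: [0.5, -0.3, -1.6]
finger_gap: 22.7
```

arm_command(
  commands=[
    [0,[0,0,-0.08],[0,0,0]],
  ],
)

```text
time: 11.07
tool_pos: [510.7, -227.9, 60.6]
tcp_rot: [-90.4, -0.1, 39.8]
ft_force: [-12.4, 3.6, 18.9]
finger_gap: 22.8
```

arm_command(
  commands=[
    [0,[0,0,-0.05],[0,0,0]],
  ],
)

```text
time: 11.15
tool_pos: [511.6, -228.2, 60.7]
tcp_rot: [-90.5, -0.2, 39.9]
ft_force: [-0.7, 1.0, -0.9]
finger_gap: 22.6
```

arm_command(
  commands=[
    [0,[0,0,-0.05],[0,0,0]],
    [25,[0,0,0],[0,0,0]],
    [60,[0,0,0],[0,0,0]],
    [60,[0,0,0],[0,0,0]],
    [60,[0,0,0.2],[0,0,0]],
  ],
)

```text
time: 11.57
tool_pos: [513.4, -228.7, 67.6]
tcp_rot: [-90.7, -0.3, 39.9]
ft_force: [0.2, 1.0, -0.6]
finger_gap: 51.1
```

arm_command(
  commands=[
    [60,[0,0,0.7],[0,0,0]],
    [60,[0,0,1],[0,0,0]],
    [60,[0,0.1,1],[0,0,0]],
    [60,[0,0.8,0.8],[0,0,0]],
    [60,[0,1,0],[0,0,0]],
  ],
)

```text
time: 11.98
tool_pos: [512.3, -173.9, 178.1]
tcp_rot: [-90.7, -0.2, 39.6]
ft_force: [1.4, 0.4, 0.9]
finger_gap: 51.2
```

arm_command(
  commands=[
    [60,[0,1,0],[0,0,0]],
    [60,[0,1,0],[0,0,0]],
    [60,[0,1,0],[0,0,0]],
    [60,[0,1,0],[0,0,0]],
    [60,[0,1,0.2],[0,0,0]],
  ],
)

```text
time: 12.4
tool_pos: [514.2, -19.7, 191.1]
tcp_rot: [-91.3, -0.6, 39.3]
ft_force: [1.0, 0.0, -0.8]
finger_gap: 51.5
```

```bash
python3 go.py 485 72 200 40
```

```text
shift/30 [-0.97  3.06  0.3 ] turn [0.6 1.3 0.7] rot [-91.3  -0.6  39.3] pos [514.2 -19.7 191.1] F [ 1.   0.  -0.8] gap 51.5 t 12.4
```

arm_command(
  commands=[
    [60,[-0.3,1,0.1],[0.6,1.3,0.7]],
    [60,[-0.3,0.9,0.1],[0,0,0]],
    [60,[-0.2,0.6,0.1],[0,0,0]],
    [60,[0,0.2,0],[0,0,0]],
    [60,[0,0,0],[0,0,0]],
  ],
)

```text
time: 12.82
tool_pos: [490.2, 71.0, 205.5]
tcp_rot: [-90.1, -0.4, 40.4]
ft_force: [0.3, -0.0, -0.6]
finger_gap: 50.9
```

```bash
python3 go.py 485 72 60 40;python3 - <<'E'
from h import *
a=snapshot("wrist");b=snapshot("side")
i=np.hstack([cv2.resize(a,(600,450)),np.vstack([cv2.resize(b[200:320,270:430],(200,150)),cv2.resize(b[90:220,200:360],(200,300))])])
cv2.imwrite("pics/w6.png",i)
E
```

```text
shift/30 [-0.17  0.03 -4.85] turn [-0.2  0.4 -0.4] rot [-90.1  -0.4  40.4] pos [490.2  71.  205.5] F [ 0.3 -0.  -0.6] gap 50.9 t 12.8167
```

View pics/w6.png

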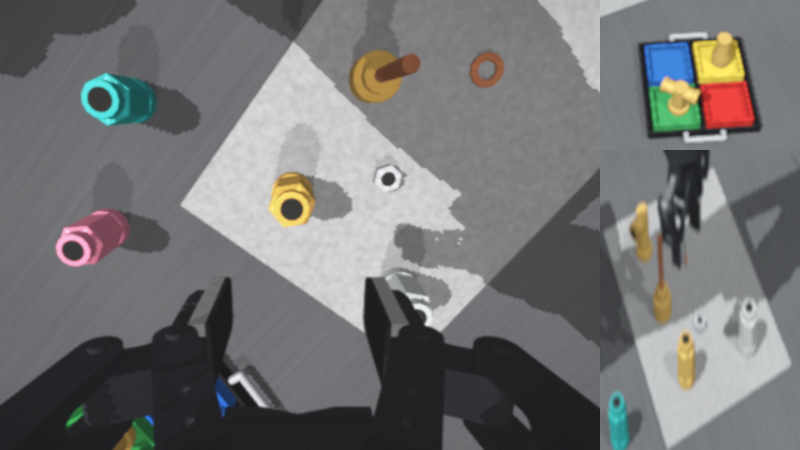

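The tee stands in green. The union's top is at (291,208). I'll enlarge it to read the hex orientation.

```bash
python3 go.py 485 72 60 40;python3 - <<'E'
from h import *
a=snapshot("wrist")
cv2.imwrite("pics/w7.png",cv2.resize(a[150:220,235:315],None,fx=8,fy=8,interpolation=cv2.INTER_CUBIC))
k=560/600
print(at("wrist",np.array((291,208))*k,66),at("wrist",np.array((376,76))*k,32))
E
```

```text
shift/30 [-0.18  0.08 -4.84] turn [-0.1  0.4 -0.3] rot [-90.1  -0.4  40.3] pos [490.4  69.5 205.2] F [-0.4 -0.2 -0.5] gap 51.2 t 12.9167
[482.9051205   70.54726438] [472.38866833 175.90657779]
```

View pics/w7.png

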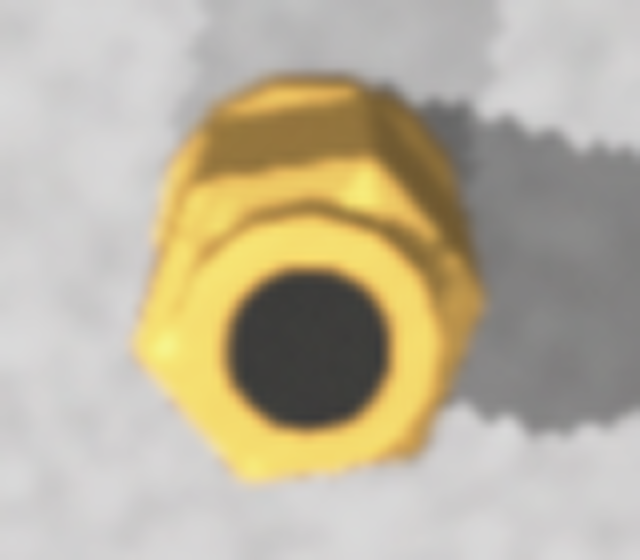

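The hex corners give a face normal about 22° clockwise of the jaws, so yaw should be 17.5.

arm_command(
  commands=[
    [60,[-0.15,0.05,-0.3],[0,0.3,-6]],
    [60,[0,0,-0.8],[0,0,-6]],
    [60,[0,0,-1],[0,0,-6]],
    [60,[0,0,-0.7],[0,0,-5]],
    [60,[0,0,0],[0,0,0]],
  ],
)

```text
time: 13.38
tool_pos: [488.7, 63.8, 120.0]
tcp_rot: [-90.2, -0.3, 15.8]
ft_force: [-0.2, 0.2, 0.0]
finger_gap: 51.1
```

```bash
python3 go.py 485 72 40 17.5
```

```text
shift/30 [-0.12  0.27 -2.67] turn [0.2 0.4 1.7] rot [-90.2  -0.3  15.8] pos [488.7  63.8 120. ] F [-0.2  0.2  0. ] gap 51.1 t 13.3833
```

arm_command(
  commands=[
    [60,[-0.12,0.27,-0.6],[0.2,0.4,1.7]],
    [60,[0,0,-0.8],[0,0,0]],
    [60,[0,0,-0.5],[0,0,0]],
    [60,[0,0,-0.4],[0,0,0]],
    [60,[0,0,0],[0,0,0]],
  ],
)

```text
time: 13.8
tool_pos: [487.5, 66.5, 51.6]
tcp_rot: [-90.0, 0.0, 18.0]
ft_force: [-0.5, 0.1, 0.7]
finger_gap: 51.4
```

```bash
python3 go.py 485 72 40 17.5
```

```text
shift/30 [-0.08  0.18 -0.39] turn [ 0.  -0.  -0.5] rot [-90.   0.  18.] pos [487.5  66.5  51.6] F [-0.5  0.1  0.7] gap 51.4 t 13.8
```

arm_command(
  commands=[
    [60,[-0.08,0.25,-0.25],[0,0,0]],
    [60,[0,0,-0.2],[0,0,0]],
    [60,[0,0,0],[0,0,0]],
    [0,[0,0,0],[0,0,0]],
    [0,[0,0,0],[0,0,0]],
  ],
)

```text
time: 14.22
tool_pos: [487.9, 72.9, 41.3]
tcp_rot: [-90.1, -0.2, 18.2]
ft_force: [-2.8, -0.1, 0.3]
finger_gap: 29.4
```

arm_command(
  commands=[
    [0,[0,0,0],[0,0,0]],
    [0,[0,0,0],[0,0,0]],
    [0,[0,0,0],[0,0,0]],
  ],
)

```text
time: 14.47
tool_pos: [488.9, 73.0, 42.6]
tcp_rot: [-90.1, -0.3, 18.2]
ft_force: [0.1, 0.0, -1.6]
finger_gap: 29.4
```

arm_command(
  commands=[
    [0,[0,0,0.5],[0,0,0]],
    [0,[0,0,1],[0,0,0]],
    [0,[0,0,1],[0,0,0]],
    [0,[0,0,1],[0,0,0]],
    [0,[0,0,0],[0,0,0]],
  ],
)

```text
time: 14.88
tool_pos: [484.8, 72.8, 148.9]
tcp_rot: [-90.0, 0.1, 18.3]
ft_force: [1.4, 0.1, -1.5]
finger_gap: 29.0
```

```bash
python3 go.py 533 -145 150 17.5;python3 - <<'E'
from h import *
a=snapshot("wrist");b=snapshot("side")
i=np.hstack([cv2.resize(a,(400,300)),cv2.resize(b[60:210,180:380],(400,300),interpolation=cv2.INTER_CUBIC)])
cv2.imwrite("pics/w8.png",i)
E
```

```text
shift/30 [ 1.61 -7.26  0.04] turn [ 0.  -0.1 -0.8] rot [-90.    0.1  18.3] pos [484.8  72.8 148.9] F [ 1.4  0.1 -1.5] gap 29.0 t 14.8833
```

View pics/w8.png

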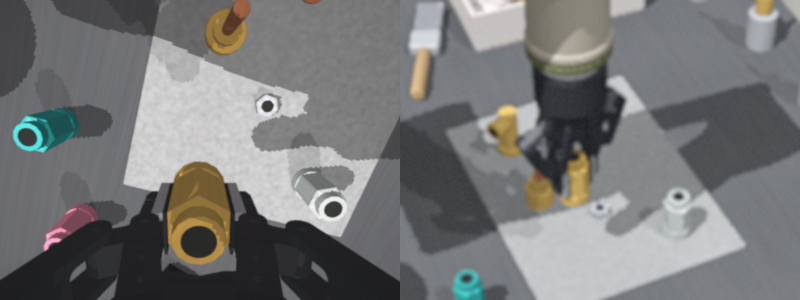

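The union is held across its flats. Carrying it to blue.

arm_command(
  commands=[
    [0,[0.15,-0.7,0.1],[0,0,0]],
    [0,[0.25,-1,0.1],[0,0,0]],
    [0,[0.25,-1,0.1],[0,0,0]],
    [0,[0.25,-1,0.1],[0,0,0]],
    [0,[0.25,-1,0.1],[0,0,0]],
  ],
)

```text
time: 15.4
tool_pos: [511.5, -66.7, 150.6]
tcp_rot: [-89.5, 1.0, 18.8]
ft_force: [-0.0, 0.0, -2.5]
finger_gap: 29.2
```

arm_command(
  commands=[
    [0,[0.25,-1,0],[0,0,0]],
    [0,[0.25,-1,0],[0,0,0]],
    [0,[0.2,-0.7,0],[0,0,0]],
    [0,[0,0,0],[0,0,0]],
  ],
)

```text
time: 15.73
tool_pos: [529.9, -156.0, 143.3]
tcp_rot: [-89.3, 1.4, 18.6]
ft_force: [0.6, -0.7, -1.1]
finger_gap: 29.0
```

```bash
python3 go.py 532 -144 80 17.5
```

```text
shift/30 [ 0.07  0.4  -2.11] turn [-0.3 -1.6 -1.1] rot [-89.3   1.4  18.6] pos [ 529.9 -156.   143.3] F [ 0.6 -0.7 -1.1] gap 29.0 t 15.7333
```

arm_command(
  commands=[
    [0,[0.07,0.4,-0.3],[-0.3,-1.6,-1]],
    [0,[0,0,-0.7],[0,0,0]],
    [0,[0,0,-0.8],[0,0,0]],
    [0,[0,0,-0.3],[0,0,0]],
    [0,[0,0,0],[0,0,0]],
  ],
)

```text
time: 16.15
tool_pos: [527.5, -143.1, 70.7]
tcp_rot: [-89.7, 0.4, 17.3]
ft_force: [-0.2, -0.3, -1.6]
finger_gap: 29.5
```

```bash
python3 go.py 532 -144 41 17.5
```

```text
shift/30 [ 0.15 -0.03 -0.99] turn [-0.2 -0.5  0.2] rot [-89.7   0.4  17.3] pos [ 527.5 -143.1   70.7] F [-0.2 -0.3 -1.6] gap 29.5 t 16.15
```

arm_command(
  commands=[
    [0,[0.15,0,-0.5],[-0.2,-0.5,0]],
    [0,[0,0,-0.3],[0,0,0]],
    [0,[0,0,0],[0,0,0]],
    [0,[0,0,-0.05],[0,0,0]],
  ],
)

```text
time: 16.48
tool_pos: [530.6, -141.3, 44.1]
tcp_rot: [-89.8, 0.2, 17.4]
ft_force: [-11.4, 2.7, 27.9]
finger_gap: 29.3
```

arm_command(
  commands=[
    [0,[0,0,-0.1],[0,0,0]],
  ],
)

```text
time: 16.57
tool_pos: [530.8, -141.4, 44.1]
tcp_rot: [-89.8, 0.2, 17.4]
ft_force: [-23.0, 5.4, 42.4]
finger_gap: 29.3
```

arm_command(
  commands=[
    [0,[0,0,-0.06],[0,0,0]],
  ],
)

```text
time: 16.65
tool_pos: [531.4, -141.6, 44.6]
tcp_rot: [-89.9, 0.2, 17.4]
ft_force: [-0.3, 0.4, -1.9]
finger_gap: 29.1
```

arm_command(
  commands=[
    [0,[0,0,-0.03],[0,0,0]],
    [45,[0,0,0],[0,0,0]],
    [65,[0,0,0],[0,0,0]],
    [65,[0,0,0],[0,0,0]],
    [65,[0,0,0.2],[0,0,0]],
  ],
)

```text
time: 17.07
tool_pos: [533.6, -142.3, 53.4]
tcp_rot: [-90.0, -0.0, 17.4]
ft_force: [-0.6, -0.2, -0.0]
finger_gap: 55.6
```

arm_command(
  commands=[
    [65,[0,0,0.7],[0,0,0]],
    [65,[0,0,1],[0,0,0]],
    [65,[0,0,1],[0,0,0]],
    [65,[0,0.4,1],[0,0,0]],
    [65,[0,0.8,1],[0,0,0]],
  ],
)

```text
time: 17.48
tool_pos: [527.3, -106.8, 193.5]
tcp_rot: [-89.6, 0.7, 17.2]
ft_force: [0.6, -0.9, 1.1]
finger_gap: 55.5
```

```bash
python3 go.py 476 100 220 20
```

```text
shift/30 [-1.71  6.89  0.88] turn [-0.1 -0.8  2.8] rot [-89.6   0.7  17.2] pos [ 527.3 -106.8  193.5] F [ 0.6 -0.9  1.1] gap 55.5 t 17.4833
```

arm_command(
  commands=[
    [65,[-0.2,0.8,0.3],[0,-0.8,0]],
    [65,[-0.2,1,0.3],[0,0,0]],
    [65,[-0.2,1,0.3],[0,0,0]],
    [65,[-0.2,1,0.2],[0,0,0]],
    [65,[-0.2,1,0.1],[0,0,0]],
  ],
)

```text
time: 17.9
tool_pos: [500.7, 39.3, 244.5]
tcp_rot: [-90.4, -1.1, 16.9]
ft_force: [0.7, 0.4, -0.0]
finger_gap: 55.4
```

arm_command(
  commands=[
    [65,[-0.2,1,0],[0,0,0]],
    [65,[-0.2,1,0],[0,0,0]],
    [65,[-0.2,1,0],[0,0,0]],
    [65,[-0.1,1,0],[0,0,0]],
    [65,[0,0,0],[0,0,0]],
  ],
)

```text
time: 18.32
tool_pos: [477.4, 169.4, 250.6]
tcp_rot: [-90.3, -1.5, 17.0]
ft_force: [0.4, 0.4, 0.4]
finger_gap: 55.5
```

```bash
python3 go.py 475 179 78 18;python3 - <<'E'
from h import *
a=snapshot("wrist");b=snapshot("side")
i=np.hstack([cv2.resize(a,(600,450)),np.vstack([cv2.resize(b[200:320,270:430],(200,150)),cv2.resize(b[90:220,200:360],(200,300))])])
cv2.imwrite("pics/w9.png",i)
E
```

```text
shift/30 [-0.08  0.32 -5.75] turn [-0.2  1.6  1. ] rot [-90.3  -1.5  17. ] pos [477.4 169.4 250.6] F [0.4 0.4 0.4] gap 55.5 t 18.3167
```

View pics/w9.png

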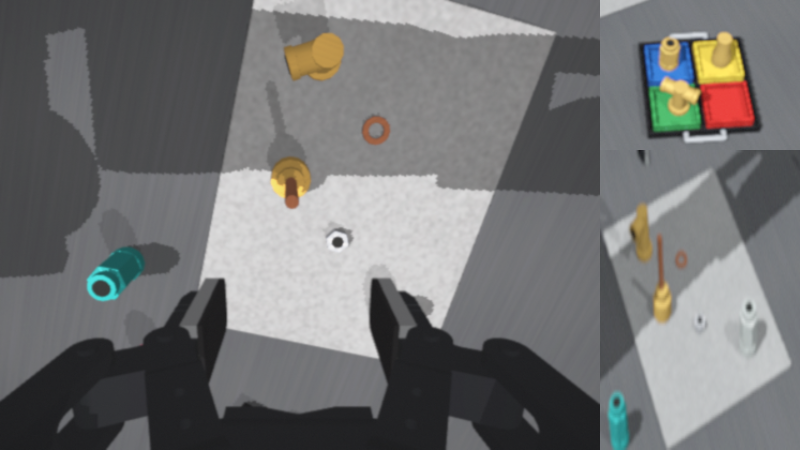

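The union stands in blue. The torch's tube top is at (292,201) and its foot at (291,178).

```bash
python3 - <<'E'
from h import *
k=560/600
print(at("wrist",np.array((292,202))*k,116),at("wrist",np.array((291,178))*k,28))
E
python3 go.py 475 179 78 17
```

```text
[473.96436903 175.42233277] [474.03833588 176.06416801]
shift/30 [-0.11  0.43 -5.75] turn [-0.   1.6  0. ] rot [-90.4  -1.5  17. ] pos [478.2 166.  250.4] F [-0.3 -0.6  0.4] gap 55.5 t 18.4167
```

arm_command(
  commands=[
    [65,[-0.1,0.4,-0.5],[0,1.6,0]],
    [65,[0,0,-1],[0,0,0]],
    [65,[0,0,-1],[0,0,0]],
    [65,[0,0,-0.6],[0,0,0]],
    [65,[0,0,0],[0,0,0]],
  ],
)

```text
time: 18.83
tool_pos: [478.0, 173.1, 158.2]
tcp_rot: [-90.1, -0.3, 16.8]
ft_force: [-1.0, -0.4, -0.4]
finger_gap: 55.6
```

```bash
python3 go.py 474.5 177 78 17
```

```text
shift/30 [-0.12  0.13 -2.67] turn [0.  0.3 0.2] rot [-90.1  -0.3  16.8] pos [478.  173.1 158.2] F [-1.  -0.4 -0.4] gap 55.6 t 18.8333
```

arm_command(
  commands=[
    [65,[-0.12,0.18,-0.6],[0,0.3,0]],
    [65,[0,0,-0.8],[0,0,0]],
    [65,[0,0,-0.7],[0,0,0]],
    [65,[0,0,-0.3],[0,0,0]],
    [65,[0,0,0],[0,0,0]],
  ],
)

```text
time: 19.25
tool_pos: [477.8, 173.2, 88.8]
tcp_rot: [-90.1, -0.2, 16.4]
ft_force: [-0.4, -0.3, -0.5]
finger_gap: 55.6
```

```bash
python3 go.py 474.5 177 78 17
```

```text
shift/30 [-0.11  0.13 -0.36] turn [0.1 0.3 0.6] rot [-90.1  -0.2  16.4] pos [477.8 173.2  88.8] F [-0.4 -0.3 -0.5] gap 55.6 t 19.25
```

arm_command(
  commands=[
    [65,[-0.11,0.15,-0.25],[0,0.2,0]],
    [30,[0,0,-0.08],[0,0,0]],
    [30,[0,0,0],[0,0,0]],
    [30,[0,0,0],[0,0,0]],
  ],
)

```text
time: 19.58
tool_pos: [477.2, 177.3, 82.7]
tcp_rot: [-90.1, -0.3, 16.3]
ft_force: [-0.6, 0.5, 0.7]
finger_gap: 25.5
```

arm_command(
  commands=[
    [0,[0,0,0],[0,0,0]],
    [0,[0,0,0],[0,0,0]],
    [0,[0,0,0],[0,0,0]],
    [0,[0,0,0],[0,0,0]],
    [0,[0,0,0],[0,0,0]],
  ],
)

```text
time: 20.0
tool_pos: [478.3, 177.8, 84.7]
tcp_rot: [-90.1, -0.4, 16.3]
ft_force: [-0.4, 0.3, -3.2]
finger_gap: 8.4
```

arm_command(
  commands=[
    [0,[0,0,0.5],[0,0,0]],
    [0,[0,0,0.8],[0,0,0]],
    [0,[0,0,0.8],[0,0,0]],
    [0,[0,0,0.8],[0,0,0]],
    [0,[0,0,0.8],[0,0,0]],
  ],
)

```text
time: 20.42
tool_pos: [471.1, 176.0, 190.6]
tcp_rot: [-90.1, 0.6, 16.3]
ft_force: [-0.5, -0.1, -3.5]
finger_gap: 8.8
```

```bash
python3 go.py 589 -253 180 17;python3 - <<'E'
from h import *
a=snapshot("wrist");b=snapshot("side")
i=np.hstack([cv2.resize(a,(400,300)),cv2.resize(b[60:210,180:380],(400,300),interpolation=cv2.INTER_CUBIC)])
cv2.imwrite("pics/w10.png",i)
E
```

```text
shift/30 [  3.93 -14.3   -0.35] turn [ 0.2 -0.5  0.7] rot [-90.1   0.6  16.3] pos [471.1 176.  190.6] F [-0.5 -0.1 -3.5] gap 8.8 t 20.4167
```

View pics/w10.png

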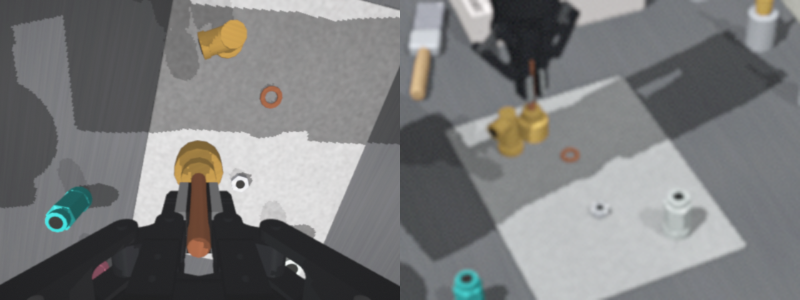

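The torch is held upright by its tube. Carrying it to red.

arm_command(
  commands=[
    [0,[0.1,-0.4,0.2],[0,0,0]],
    [0,[0.25,-0.7,0.2],[0,0,0]],
    [0,[0.25,-0.8,0.1],[0,0,0]],
    [0,[0.25,-0.9,0.1],[0,0,0]],
    [0,[0.25,-0.9,0.1],[0,0,0]],
  ],
)

```text
time: 20.93
tool_pos: [504.9, 64.6, 211.6]
tcp_rot: [-90.0, 0.4, 16.8]
ft_force: [0.6, 0.5, -2.4]
finger_gap: 8.6
```

arm_command(
  commands=[
    [0,[0.27,-0.9,0.1],[0,0,0]],
    [0,[0.27,-0.9,0.1],[0,0,0]],
    [0,[0.27,-0.9,0.1],[0,0,0]],
    [0,[0.27,-0.9,0.1],[0,0,0]],
    [0,[0.27,-0.9,0.1],[0,0,0]],
  ],
)

```text
time: 21.35
tool_pos: [542.5, -80.3, 219.6]
tcp_rot: [-89.8, 0.9, 16.9]
ft_force: [1.1, 0.8, -2.3]
finger_gap: 8.8
```

arm_command(
  commands=[
    [0,[0.27,-0.9,0.1],[0,0,0]],
    [0,[0.27,-0.9,0.1],[0,0,0]],
    [0,[0.27,-0.9,0.1],[0,0,0]],
    [0,[0.27,-0.8,0.1],[0,0,0]],
    [0,[0.2,-0.5,0.1],[0,0,0]],
  ],
)

```text
time: 21.77
tool_pos: [577.2, -212.3, 226.0]
tcp_rot: [-89.5, 1.5, 16.7]
ft_force: [-0.3, -0.1, -2.0]
finger_gap: 8.5
```

```bash
python3 go.py 589 -253 120 17
```

```text
shift/30 [ 0.39 -1.36 -3.53] turn [-0.1 -1.6  0.3] rot [-89.5   1.5  16.7] pos [ 577.2 -212.3  226. ] F [-0.3 -0.1 -2. ] gap 8.5 t 21.7667
```

arm_command(
  commands=[
    [0,[0.2,-0.55,0],[0,-1.6,0]],
    [0,[0.1,-0.4,-0.3],[0,0,0]],
    [0,[0,0,-0.8],[0,0,0]],
    [0,[0,0,-1],[0,0,0]],
    [0,[0,0,-0.5],[0,0,0]],
  ],
)

```text
time: 22.18
tool_pos: [585.1, -252.9, 143.2]
tcp_rot: [-90.1, -0.1, 16.3]
ft_force: [-0.7, 0.0, -4.0]
finger_gap: 8.7
```

```bash
python3 go.py 589 -253 84 17
```

```text
shift/30 [ 0.13 -0.   -1.97] turn [0.1 0.1 0.7] rot [-90.1  -0.1  16.3] pos [ 585.1 -252.9  143.2] F [-0.7  0.  -4. ] gap 8.7 t 22.1833
```

arm_command(
  commands=[
    [0,[0.13,0,-0.5],[0,0.1,0]],
    [0,[0,0,-0.6],[0,0,0]],
    [0,[0,0,-0.3],[0,0,0]],
    [0,[0,0,-0.1],[0,0,0]],
    [0,[0,0,0],[0,0,0]],
  ],
)

```text
time: 22.6
tool_pos: [581.9, -254.6, 86.3]
tcp_rot: [-89.6, 0.7, 16.2]
ft_force: [0.1, 3.3, 9.6]
finger_gap: 8.3
```

```bash
python3 go.py 589 -253 83 17
```

```text
shift/30 [ 0.24  0.05 -0.11] turn [-0.2 -0.8  0.8] rot [-89.6   0.7  16.2] pos [ 581.9 -254.6   86.3] F [0.1 3.3 9.6] gap 8.3 t 22.6
```

arm_command(
  commands=[
    [0,[0.1,0,0.1],[0,0,0]],
    [0,[0.1,0,0],[-0.2,-0.7,0]],
    [0,[0,0,0],[0,0,0]],
    [0,[0,0,-0.1],[0,0,0]],
  ],
)

```text
time: 22.93
tool_pos: [588.6, -256.0, 87.7]
tcp_rot: [-90.1, -0.0, 16.2]
ft_force: [-0.2, -0.5, -1.9]
finger_gap: 8.5
```

arm_command(
  commands=[
    [0,[0,0,-0.08],[0,0,0]],
  ],
)

```text
time: 23.02
tool_pos: [589.2, -256.2, 86.3]
tcp_rot: [-90.1, -0.1, 16.2]
ft_force: [-5.6, 3.7, 15.3]
finger_gap: 8.5
```

arm_command(
  commands=[
    [0,[0,0,-0.08],[0,0,0]],
  ],
)

```text
time: 23.1
tool_pos: [589.7, -256.5, 86.2]
tcp_rot: [-90.2, -0.2, 16.2]
ft_force: [-11.1, 5.9, 26.5]
finger_gap: 8.5
```

arm_command(
  commands=[
    [10,[0,0,0],[0,0,0]],
    [20,[0,0,0],[0,0,0]],
    [50,[0,0,0],[0,0,0]],
    [60,[0,0,0.1],[0,0,0]],
    [60,[0,0,0.5],[0,0,0]],
  ],
)

```text
time: 23.52
tool_pos: [588.3, -255.8, 102.1]
tcp_rot: [-90.0, -0.0, 16.2]
ft_force: [0.3, -0.4, 0.4]
finger_gap: 50.8
```

arm_command(
  commands=[
    [60,[0,0,0.8],[0,0,0]],
    [60,[0,0,1],[0,0,0]],
    [60,[0,0,1],[0,0,0]],
    [60,[0,0,1],[0,0,0]],
    [60,[0,0,1],[0,0,0]],
  ],
)

```text
time: 23.93
tool_pos: [583.5, -253.3, 243.9]
tcp_rot: [-89.5, 0.6, 16.2]
ft_force: [0.4, -0.2, -0.7]
finger_gap: 51.1
```

arm_command(
  commands=[
    [60,[-0.3,0.3,1],[0,0,0]],
    [60,[-0.8,0,0.8],[0,0,0]],
    [60,[-1,0,0.3],[0,0,0]],
    [60,[-1,0,0],[0,0,0]],
    [60,[0,0,0],[0,0,0]],
  ],
)

```text
time: 24.35
tool_pos: [490.3, -244.6, 320.2]
tcp_rot: [-90.1, -0.0, 16.3]
ft_force: [-0.6, 0.6, -0.9]
finger_gap: 51.2
```

```bash
python3 go.py 589 -253 180 17;python3 - <<'E'
from h import *
a=snapshot("scene");b=snapshot("side")
i=np.hstack([cv2.resize(a[190:310,130:290],(400,300),interpolation=cv2.INTER_CUBIC),cv2.resize(b[190:320,270:430],(400,300),interpolation=cv2.INTER_CUBIC)])
j=np.hstack([cv2.resize(a[165:285,275:475],(400,300)),cv2.resize(b[90:220,200:360],(400,300))])
cv2.imwrite("pics/end.png",np.vstack([i,j]))
E
```

```text
shift/30 [ 3.29 -0.28 -4.67] turn [0.1 0.  0.7] rot [-90.1  -0.   16.3] pos [ 490.3 -244.6  320.2] F [-0.6  0.6 -0.9] gap 51.2 t 24.35
```

View pics/end.png

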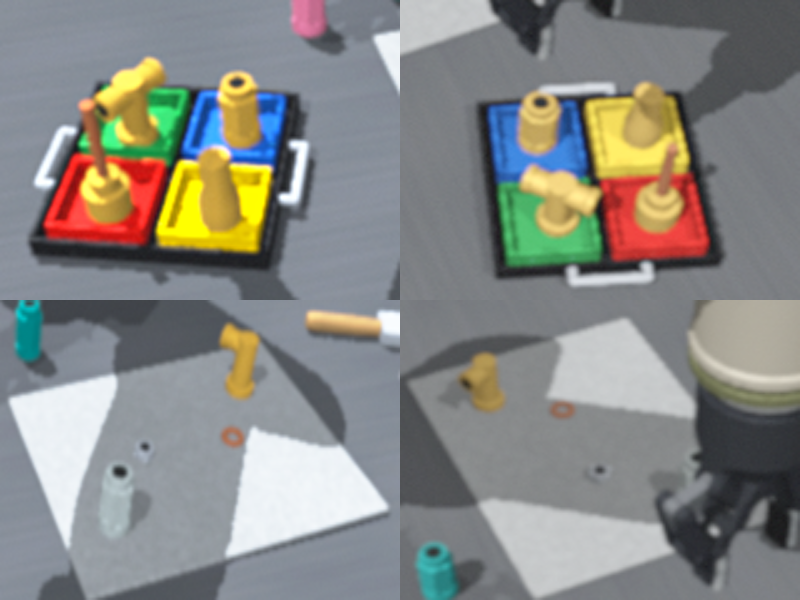

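All four parts stand in their inserts, and the look-alikes have not moved. One last numeric check of tilt and position.

```bash
python3 - <<'E'
from h import *
S=lambda p:((p[0]-400)*160/400+270,p[1]*130/300+190)
C=lambda p:(p[0]*160/400+130,p[1]*120/300+190)
for n,z,s,c,t in (("torch",114,(672,149),(87,104),(588.6,-253.2)),("torch_sh",42,(661,190),(105,175),(588.6,-253.2)),("union",64,(541,102),(238,83),(533.4,-144.8)),("nozzle",70,(649,90),(216,155),(615.2,-171.4)),("tee",66,(557,185),(132,84),(506.8,-226.6))):
    print(n,(at("side",S(s),z)-t).round(1),(at("scene",C(c),z)-t).round(1))
E
```

```text
torch [3.  1.2] [-3.3  1.4]
torch_sh [5.9 5.9] [-0.8  2.7]
union [3.1 7. ] [-3.8  6.3]
nozzle [8.4 8.1] [-1.6  5.3]
tee [3.9 2.2] [7.  3.8]
```

Every part is within 24 mm of its insert's centre, and the torch's tube top sits over its base. Handing in.

```bash
python3 -c "
from bench import *
print(hand_in())"
```

```text
the job is handed in; nothing more can be done
None
```

I put the nozzle in yellow, the tee in green, the brass union in blue and the torch body in red, then raised the arm clear and handed in at about 24.4 s.

- **Positions:** the last pictures from both cameras show all four parts standing upright in the right inserts. Their tops measure about 3 to 12 mm from the insert centres. The two views disagree with each other by up to about 10 mm, but both are well inside the 24 mm limit.
- **Look-alikes:** the elbow stands where it started. So does the steel union in the scene view, but in the last side view the arm mostly hid it. I judged both by eye in that picture and did not measure them again.
- **Floor contact:** the wrist force rose as each part touched down. The TCP read 3 to 4 mm higher than I expected for the tee, union and torch. I took that as reading error, since the pictures show the parts on the floor and not on a rim.
- **Forces:** the highest wrist force I saw was about 48 N, while setting the union down.

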